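Unlock the plug gauge and draw it out to its yellow band

ROBOT

A 6-joint arm with a two-finger parallel gripper is mounted at the origin on the work surface. World frame = base frame: x ahead of the robot, y to its left, z up, the work surface at z = 0. Lengths are in m, angles in rad, forces in N, time in s.
With the tool pointing down it reaches from about 0.425 to 1.125 m from the base axis. Payload 14.9 kg.
Tool frame: the origin (TCP) lies on the centre line of the jaws, within the pads' length; the fingertips stand 11 mm ahead of it and the grasp point (between the pads) lies 8 mm behind it (env.finger_overhang is the distance from the TCP to the fingertips, in m); z points along the fingers, y is the line along which they close (so a half turn about z gives the same grasp; the last joint's range is limited). The gripper opens to 91 mm and grips with 3 to 60 N. Pads are 32 mm wide; open, the fingers measure 118 mm over their backs; the gripper's body (76 mm by 178 mm) begins 60 mm behind the grasp point.
Start: joints at [1.307, 0.379, 1.734, -0, 1.028, -0.033], TCP at [0.16, 0.681, 0.225] pointing down, gripper open.
Joint ranges: [-2.77, 2.77], [-0.74, 2.19], [0, 2.66], [-1.06, 4.2], [0.31, 2.87], [-3.08, 3.08]. Speed limits (rad/s): [1.89, 1.89, 2.39, 3.14, 3.14, 3.14].

INTERFACE

Orientations are given as a unit quaternion [x, y, z, w].
In Python, from bench import env gives the robot as it stands.
- The arm moves only by the shell command python3 -m jog 'ROWS' [OPENING] [FORCE]. ROWS is JSON, a list of rows, each a list of 4 numbers: the shift along the tool's x, y, z in cm, then the turn about the tool's z in degrees. A call has 1 to 8 rows; each row shifts and turns the commanded pose from where the row before left it, along the tool's axes as they then stand; what a row does not reach is not made up. A row lasts 1/12 s, in which the tool goes at most 41.7 mm and 7.16 degrees, less where a joint would pass 70% of its speed; a pose out of reach is approached as far as the arm can. A call is refused whole if a number of a shift passes 4.17 or a number of a turn 7.16, either way. A call with a gripper value outside its range is refused whole. OPENING is the opening, from 0 (shut) to 1 (fully open), set as the call begins (- or left out, the last holds). The fingers move at their own pace and stop on an object; FORCE is the grip in N (left out, the last holds). Time passes only in rows, so rows that do not move let the fingers close. It gives the time, the measured TCP pose, the force, the opening and the grip force at its end, in the units of the state.
- env.observe(): the state, without advancing time (a new reading comes with each control period).
- env.grab_frame(name): name is "scene" or "top" or "wrist"; returns the picture (400x640x3 uint8, red, green, blue); there is no depth.
- env.get_calibration(name): a dict with "intrinsics" (3x3 intrinsics, pixels), "R" (3x3) and "t" (3): a world point X has camera coordinates R X + t. Camera axes: x right, y down, z forward; pixel columns grow to the right and rows downward; lengths in m; the calibration is good to about 2 mm. A picture is of the moment at which its call begins: read the wrist's pose just before it. get_calibration takes no time and is no camera call; for the wrist camera it gives the pose at the moment of the call.
- env.hand_in(): hands the job in; it is judged then, once.
Trained networks look in the newest picture that a camera, given by its name, has taken for a name from the list of things; names that differ only in an ending like _2 or _b are one class to them, and where a whole thing is asked for, a point or a joint stands for the part that bears it (a point fixed in the world has none). Each returns a list of dicts, best first, with "confidence" (0 to 1); they miss things now and then, are a little off and sometimes report something else, mostly with a low value. They report only what shows in the picture. A call takes as long as a camera call. They do not tell look-alikes from the thing itself.
- env.silhouettes(name, camera): "region" (400x640 bool, what is visible of it) and "location" ([row, column] in pixels, amid what is visible of it).
- env.landmark_of(name, camera): "location" ([row, column] in pixels: a listed point, or the origin of a listed thing).
The state is a dict: "clock": time; "joint_positions": joint angles; "joint_vel": joint speeds; "joint_torque": joint torques, N m; "eef_pos": TCP position; "tool_rot": TCP orientation; "contact_force": force on the tool from outside, world axes, zero at the start; "ft_torque": the same for the moment, N m; "width": opening from 0.0 (shut) to 1.0 (fully open); "gripper_force": force on a finger pad.
Only numpy, scipy, OpenCV 4.12 (cv2) and the standard library are available. Lean on these libraries where they do the work, as an engineer would, in place of code of your own. Each camera call takes 0.05 s, during which the arm holds its last target. There are 200 camera calls.

TASK

A plug gauge sits in the bore of a freshly welded white housing, locked down by a sprung keeper. Pull the keeper's red knob away from the gauge, out to its stop where it stays by itself, then take the gauge by its black handle and draw it straight up until its yellow band is completely out of the bore while its red tip band is still completely hidden inside. Finish holding it still and upright there in the gripper, for the reading; do not pull it right out, do not drag the housing up out of its nest, and leave the label roll, the spare housing and the hex key alone.

Things in the scene. Friction and masses are not known exactly. Their poses are not given: they have to be found in the camera images.
- fixture: Fixture fixed to the bench: aluminium plate 15 mm thick, its x -62..62, its y -55..140 mm. Origin on the bench under the nest's centre, z up; yaw within 0.6 rad. Nest: square of steel rails 10 mm high round the housing, 0.5 mm play. A blue pedestal (y 43..77 mm) carries the keeper, which pulls out along its +y.
- keeper (a joint): Keeper slide along the fixture's +y, m: 0 locked (fork over the gauge's collar), 0.032 outer stop (collar free). Over-centre spring strut at its side: pushes back with 5 N at 0, falling to nothing at 0.019; beyond that it pushes outwards (4 N at the stop), so it stays there. Steel plate 46 mm wide, 5 mm thick, top 87 mm above the bench; fork ends 6 mm past the gauge's axis when locked.
- keeper_knob (a point): Middle of the red knob on the keeper, an upright cylinder 18 mm in diameter and 38 mm high standing on the keeper plate (87 to 125 mm above the bench); this point is on its axis 106 mm above the bench, and 90 mm from the gauge's axis along the fixture's +y when locked. It moves with the keeper; axes as the fixture.
- housing: Welded white plastic housing, 61 x 61 x 60 mm, 350 g, standing loose in the nest, 15 mm above the bench; a vertical through bore of 17 mm diameter in its middle; two grey ports on its sides. Origin at the centre of its underside, z up, aligned with the fixture.
- bore_mouth (a point): Centre of the bore's mouth on the housing's top face, 75 mm above the bench; z is the bore's axis, up.
- gauge: Plug gauge, about 160 g, upright. Origin at its lower tip, z up along it. From the tip: shank dia 16 mm, banded red 0..16, steel 16..26, yellow 26..38, steel 38..56; collar dia 26 (56..62); neck dia 14 (62..74); black handle dia 22 (74..119). At the start the collar rests on the housing, shank all in the bore: yellow is fully out after a 30 mm lift, red begins to show at 40 mm.
- gauge_grip (a point): Point on the gauge's axis in the middle of its black handle, 98 mm above its tip (117 mm above the bench at the start); z along the gauge, up.
- label_roll: Bystander: white label roll lying flat, 90 mm in diameter, 30 mm high. Origin under its centre. Leave alone.
- spare_housing: Bystander: another white housing, 61 x 61 x 60 mm, standing alone with no gauge in it. Origin under its centre. Leave alone.
- hex_key: Bystander: red T-handle hex key lying flat, about 125 x 85 x 14 mm. Leave alone.
Things that resemble listed ones, but are neither listed nor needed, are in the scene too. Several things look just like the fixture: the one meant starts farthest to the robot's left.

How it is judged:
By the outcome, as a careful person would: the job done as asked, in the order asked, and still so for the second after the job is handed in, while the arm keeps its last pose, push and grip.
It also fails if it takes over 42 s, if anything falls off the work surface, if the arm or the gripper's body presses on something with over 40 N, if the wrist force passes 120 N, or if a joint passes its speed limit or range.

## Working session

There is one attempt and no reset: what is moved stays moved. The work goes in short steps, Python scripts to look and compute and a shell command to move; the robot and the scene stay as the last step left them, time stands still between calls to the robot, and variables do not carry over. Pictures are saved under pics/ and viewed, at most 10 in all, crops included, and the job is handed in when it is done.

```bash
ls; mkdir -p pics; cat > h.py <<'E'
import numpy as np, cv2
from bench import env
def tri(obs):
    A=[]
    for px,c in obs:
        P=np.array(c["intrinsics"])@np.c_[np.array(c["R"]),np.array(c["t"])]
        r,k=px; A+=[k*P[2]-P[0], r*P[2]-P[1]]
    return np.linalg.svd(np.array(A))[2][-1][:3]/np.linalg.svd(np.array(A))[2][-1][3]
def atz(px,c,z):
    R=np.array(c["R"]);t=np.array(c["t"]);o=-R.T@t
    d=R.T@np.linalg.solve(np.array(c["intrinsics"]),[px[1],px[0],1]); return o+d*(z-o[2])/d[2]
E
python3 - <<'E'
from h import *
s=env.observe();print(s)
ims=[]
for n in("scene","top"):
    im=env.grab_frame(n);c=env.get_calibration(n);print(n)
    im=cv2.cvtColor(im,cv2.COLOR_RGB2BGR);ims.append(im)
    for k,z in(("fixture",0),("keeper_knob",.106),("gauge_grip",.117),("bore_mouth",.075)):
        for d in env.landmark_of(k,n): print(k,np.round(d["location"]),round(d["confidence"],2),atz(d["location"],c,z).round(3))
    cv2.imwrite(f"pics/{n}0.png",im)
E
```

```text
pics
{'clock': 0.0, 'joint_positions': array([ 1.30667355e+00,  3.79398054e-01,  1.73476946e+00,  3.27810459e-05,
        1.02852259e+00, -3.33350843e-02]), 'joint_vel': array([ 0.00069805,  0.00123018,  0.00071062, -0.00073884,  0.00073745,
        0.00034647]), 'joint_torque': array([ 1.14686711e-03, -7.63721466e+01, -4.34374452e+01,  6.50432054e-02,
        4.23914962e-02, -1.02595034e-04]), 'eef_pos': array([0.16004326, 0.68106472, 0.22430121]), 'tool_rot': array([ 1.15146315e-01,  9.93348390e-01, -5.40585258e-04, -9.51899078e-05]), 'contact_force': array([-0.34109972, -0.60321396, -0.53004617]), 'ft_torque': array([-0.00766463, -0.01983482,  0.01205292]), 'gripper_force': 0.0, 'width': 0.996954313673657}
scene
fixture [212. 348.] 0.84 [0.56  0.068 0.   ]
fixture [197. 163.] 0.81 [ 0.226 -0.385  0.   ]
fixture [221. 250.] 0.62 [ 0.447 -0.196 -0.   ]
fixture [306. 345.] 0.56 [ 0.815 -0.112  0.   ]
keeper_knob [150. 170.] 0.88 [ 0.156 -0.316  0.106]
keeper_knob [252. 360.] 0.86 [ 0.763 -0.04   0.106]
keeper_knob [176. 267.] 0.71 [ 0.407 -0.114  0.106]
keeper_knob [211. 346.] 0.7 [0.633 0.006 0.106]
keeper_knob [166. 362.] 0.67 [0.507 0.143 0.106]
keeper_knob [205. 348.] 0.25 [0.619 0.019 0.106]
gauge_grip [183. 353.] 0.58 [0.563 0.073 0.117]
bore_mouth [190. 353.] 0.63 [0.554 0.082 0.075]
top
fixture [191. 298.] 0.81 [0.565 0.071 0.   ]
fixture [122. 356.] 0.8 [ 0.796 -0.125  0.   ]
fixture [290. 444.] 0.65 [ 0.241 -0.388  0.   ]
fixture [224. 381.] 0.6 [ 0.452 -0.196  0.   ]
keeper_knob [203. 269.] 0.97 [0.515 0.152 0.106]
keeper_knob [318. 433.] 0.94 [ 0.175 -0.318  0.106]
keeper_knob [241. 362.] 0.68 [ 0.396 -0.123  0.106]
gauge_grip [189. 298.] 0.58 [0.555 0.064 0.117]
bore_mouth [188. 295.] 0.86 [0.564 0.075 0.075]
```

View pics/scene0.png

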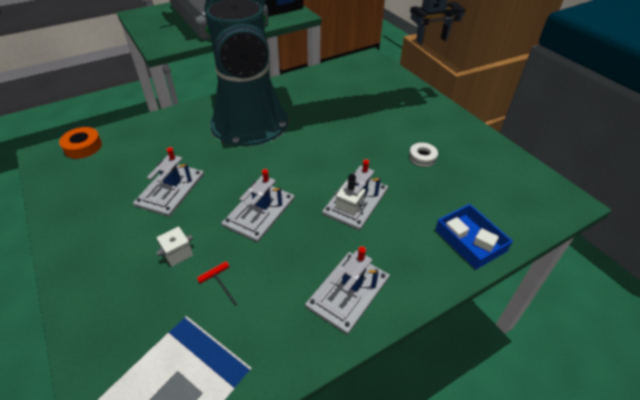

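View pics/top0.png

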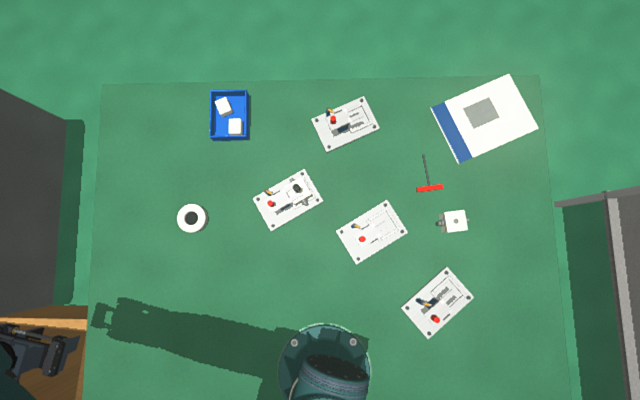

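The target is the only fixture that holds a gauge. It is also the leftmost: its gauge is near (190,298) in the top view and its knob near (203,269). In the scene view the gauge handle is at about (183,353) and the knob at (166,362).

```bash
python3 - <<'E'
from h import *
S=env.get_calibration("scene");T=env.get_calibration("top")
k=tri([((166,362),S),((203,269),T)]);g=tri([((183,353),S),((189,298),T)])
print("knob",k,"grip",g)
w=env.get_calibration("wrist");R=np.array(w["R"]);print("wristcam",-R.T@w["t"],R)
E
```

```text
knob [0.51099045 0.14585405 0.10732984] grip [0.55784962 0.07052965 0.11224581]
wristcam [0.0912488  0.69713194 0.38389245] [[ 2.28560886e-01  9.73529457e-01  5.62719039e-04]
 [ 9.42503982e-01 -2.21421552e-01  2.50317280e-01]
 [ 2.43815844e-01 -5.66823744e-02 -9.68163696e-01]]
```

```bash
python3 -m jog '[[0,0,0,6.5],[0,0,0,6.5],[0,0,0,6.5],[0,0,0,6.5],[0,0,0,6.5],[0,0,0,6.5],[0,0,0,6.5]]' 0.4
python3 -m jog '[[-2,0.1,-0.1,0],[-3.7,0.1,-0.2,0],[-3.7,0.1,-0.2,0],[-3.7,0.1,-0.2,0],[-3.7,0.1,-0.2,0],[-3.7,0.1,-0.2,0],[-3.7,0.1,-0.2,0],[-3.7,0.1,-0.2,0]]'
python3 -m jog '[[-3.7,0.1,-0.2,0],[-3.7,0.1,-0.2,0],[-3.7,0.1,-0.2,0],[-3.7,0.1,-0.2,0],[-3.7,0.1,-0.2,0],[-3.7,0.1,-0.2,0],[-3.7,0.1,-0.2,0],[-3.7,0.1,0,0]]'
python3 -m jog '[[-3.7,0.1,0,0],[-3.7,0.1,0,0],[-3,0.1,0,0],[0,0,0,0],[0,0,0,0]]'
cat > look.py <<'E'
import sys
from h import *
s=env.observe();c=env.get_calibration("wrist");im=env.grab_frame("wrist")
cv2.imwrite(f"pics/{sys.argv[1]}.png",cv2.cvtColor(im,cv2.COLOR_RGB2BGR))
print(s["eef_pos"],s["tool_rot"],s["clock"],s["joint_positions"].round(2))
import pickle;o={"c":c}
for k,z in(("keeper_knob",.106),("gauge_grip",.117),("bore_mouth",.075),("fixture",0)):
    o[k]=[d["location"] for d in env.landmark_of(k,"wrist")]
    print(k,[(np.round(p),atz(p,c,z).round(4)) for p in o[k]])
pickle.dump(o,open(sys.argv[1]+".pkl","wb"))
E
python3 look.py w1
```

```text
clock: 1.08
eef_pos: [0.1601, 0.6814, 0.2249]
tool_rot: [0.493, 0.87, -0.0, -0.0]
contact_force: [0.2, -0.8, 0.2]
width: 0.52
gripper_force: 0.0
clock: 1.75
eef_pos: [0.3124, 0.4456, 0.2402]
tool_rot: [0.49, 0.872, 0.0, 0.0]
contact_force: [0.8, 0.3, -0.1]
width: 0.396
gripper_force: 0.0
clock: 2.42
eef_pos: [0.4732, 0.1967, 0.2546]
tool_rot: [0.49, 0.872, 0.0, 0.0]
contact_force: [-0.1, 0.5, -0.3]
width: 0.4
gripper_force: 0.0
clock: 2.83
eef_pos: [0.5294, 0.1099, 0.2539]
tool_rot: [0.491, 0.871, -0.0, -0.0]
contact_force: [0.7, -0.2, -0.2]
width: 0.398
gripper_force: 0.0
[0.52937102 0.10989676 0.25387662] [ 4.91426394e-01  8.70919109e-01 -2.00862240e-06 -6.48417016e-05] 2.8333 [ 0.16  0.09  2.04  0.    1.01 -0.38]
keeper_knob [(array([146., 327.]), array([0.5106, 0.1528, 0.106 ])), (array([290., 130.]), array([ 0.3991, -0.1124,  0.106 ]))]
gauge_grip [(array([233., 323.]), array([0.5554, 0.0717, 0.117 ]))]
bore_mouth [(array([220., 323.]), array([0.5551, 0.0728, 0.075 ]))]
fixture [(array([207., 326.]), array([0.563 , 0.0701, 0.    ]))]
```

View pics/w1.png

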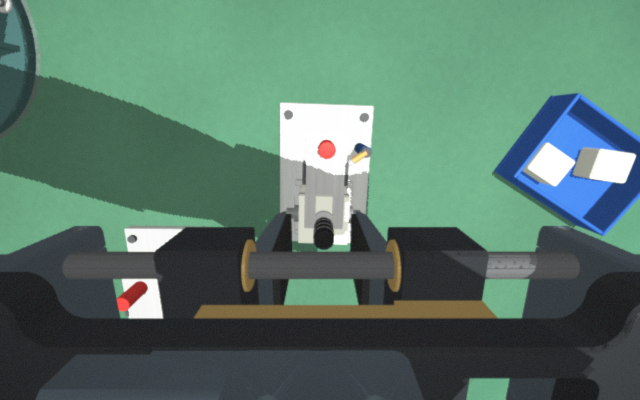

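The wrist view shows the knob top at about (149,326), the gauge handle at (231,323), and the strut to the right of the knob at about (153,360). I'll take a second, offset view to triangulate and to check the strut.

```bash
python3 -m jog '[[-1.5,-2,0,1],[-1.5,-3,0,0],[0,0,0,0],[0,0,0,0]]'
python3 look.py w2; python3 - <<'E'
from h import *
import pickle
a,b=[pickle.load(open(f"w{i}.pkl","rb")) for i in(1,2)]
for k in("keeper_knob","gauge_grip","bore_mouth","fixture"):
    if a[k] and b[k]: print(k,tri([(a[k][0],a["c"]),(b[k][0],b["c"])]).round(4))
im=cv2.imread("pics/w2.png");cv2.imwrite("pics/w2c.png",cv2.resize(im[60:260,230:490],None,fx=3,fy=3)[:600,:780])
E
```

```text
clock: 3.42
eef_pos: [0.5005, 0.0596, 0.2541]
tool_rot: [0.498, 0.867, 0.0, 0.0]
contact_force: [-0.0, 0.9, 0.3]
width: 0.401
gripper_force: 0.0
[0.50052819 0.0596039  0.25408559] [4.98090494e-01 8.67125043e-01 9.43255809e-05 1.07397507e-04] 3.4167 [ 0.07  0.03  2.11  0.    1.01 -0.46]
keeper_knob [(array([119., 377.]), array([0.5129, 0.1515, 0.106 ]))]
gauge_grip [(array([206., 373.]), array([0.5561, 0.0737, 0.117 ]))]
bore_mouth [(array([198., 364.]), array([0.554 , 0.0702, 0.075 ]))]
fixture [(array([186., 358.]), array([0.5569, 0.0695, 0.    ]))]
keeper_knob [0.5117 0.1521 0.1064]
gauge_grip [0.5531 0.0752 0.1272]
bore_mouth [0.5585 0.0677 0.0573]
fixture [ 0.5647  0.0654 -0.0241]
```

View pics/w2c.png

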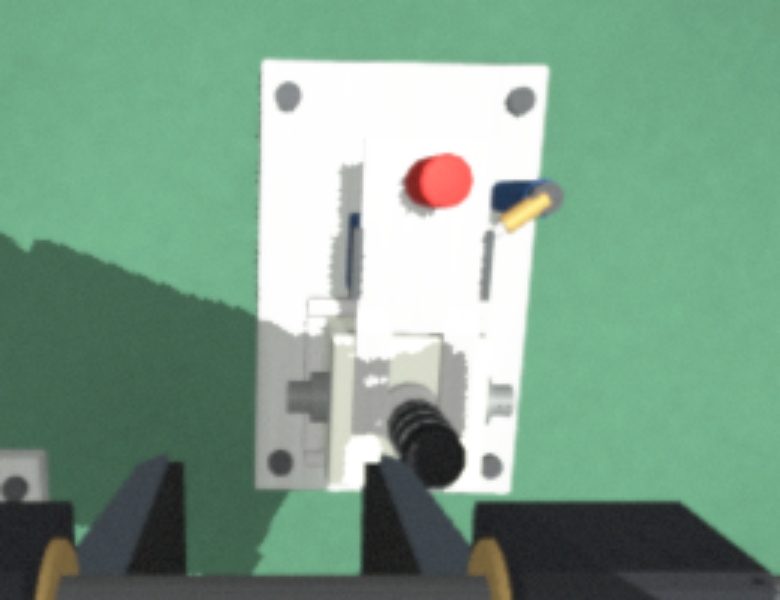

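The second view shows the knob standing clear: its top is at crop (180,445), and the strut post is about 35 px to its right. The four plate bolts are visible, so I'll fit the fixture yaw from them.

```bash
python3 - <<'E'
from h import *
import pickle
c=pickle.load(open("w2.pkl","rb"))["c"]
P=[atz((60+r/3,230+k/3),c,.017) for r,k in((96,288),(100,521),(462,280),(466,491))]
for p in P: print(p.round(4))
TL,TR,BL,BR=P
for u in(TL-BL,TR-BR): print("y-edge",np.linalg.norm(u),np.arctan2(-u[0],u[1]))
for u in(TR-TL,BR-BL): print("x-edge",np.linalg.norm(u),np.arctan2(u[1],u[0]))
m=sum(P)/4;y=.525;Y=np.array([-np.sin(y),np.cos(y),0]);print("origin",m-Y*.0425)
print("knob top",atz((60+180/3,230+446/3),c,.125), "gauge top",atz((60+455/3,230+438/3),c,.138))
E
```

```text
[0.4517 0.1561 0.017 ]
[0.539  0.2051 0.017 ]
[0.532  0.0124 0.017 ]
[0.6199 0.0613 0.017 ]
y-edge 0.16462192889237431 0.5096238597172967
y-edge 0.16500176462307042 0.5129040951608486
x-edge 0.10008510986644732 0.5120160463289669
x-edge 0.10062616389302355 0.5082372815711793
origin [0.55695067 0.07194853 0.017     ]
knob top [0.51168199 0.14985482 0.125     ] gauge top [0.55526415 0.07362814 0.138     ]
```

```bash
python3 -m jog '[[1.9,1.4,0,1],[1.9,1.4,0,0],[1.9,1.4,0,0],[1.6,1.2,0,0],[0,0,0,0],[0,0,0,0]]' 0.36 20
python3 look.py w3; python3 - <<'E'
from h import *
im=cv2.imread("pics/w3.png");cv2.imwrite("pics/w3c.png",cv2.resize(im[100:300,200:460],None,fx=2,fy=2))
E
```

```text
clock: 4.17
eef_pos: [0.5123, 0.1509, 0.2537]
tool_rot: [0.504, 0.863, -0.0, -0.0]
contact_force: [0.7, -0.5, -0.5]
width: 0.355
gripper_force: 0.0
[0.51226991 0.15092012 0.25372014] [ 5.04477647e-01  8.63424734e-01 -1.48277933e-04 -1.05015307e-04] 4.1667 [ 0.24  0.08  2.05 -0.    1.01 -0.27]
keeper_knob [(array([326., 138.]), array([ 0.4009, -0.1108,  0.106 ])), (array([190., 322.]), array([0.5132, 0.1502, 0.106 ]))]
gauge_grip [(array([269., 319.]), array([0.5545, 0.0721, 0.117 ]))]
bore_mouth [(array([252., 321.]), array([0.5555, 0.0738, 0.075 ]))]
fixture [(array([234., 322.]), array([0.5588, 0.0705, 0.    ]))]
```

View pics/w3c.png

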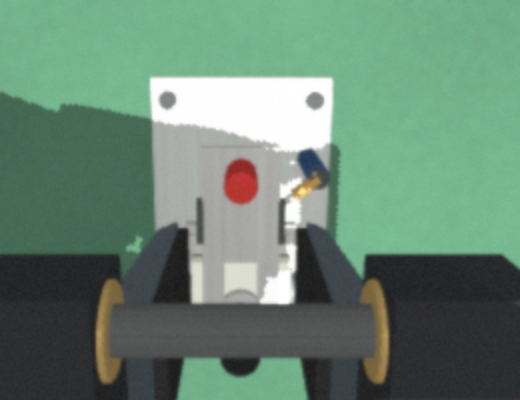

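The knob is centred between the fingers and the plate is square to the tool. Descending now.

```bash
python3 -m jog '[[0,0,2,0],[0,0,3,0],[0,0,3,0],[0,0,2.5,0],[0,0,2,0],[0,0,1.5,0],[0,0,0.9,0],[0,0,0,0]]'
python3 -m jog '[[0,0,0,0],[0,0,0,0],[0,0,0,0],[0,0,0,0],[0,0,0,0],[0,0,0,0]]' 0.1 20
```

```text
clock: 5.08
eef_pos: [0.5113, 0.1492, 0.1034]
tool_rot: [0.506, 0.863, -0.001, -0.001]
contact_force: [-0.7, -0.3, -0.5]
width: 0.363
gripper_force: 0.0
clock: 5.58
eef_pos: [0.5124, 0.1496, 0.106]
tool_rot: [0.505, 0.863, 0.0, 0.0]
contact_force: [-3.6, -4.0, 5.2]
width: 0.192
gripper_force: 20.0
```

Gripped at 17.5 mm, which matches the knob diameter. Pulling outward.

```bash
python3 -m jog '[[0.4,0,0,0],[0.5,0,0,0],[0.5,0,0,0],[0.5,0,0,0],[0.5,0,0,0],[0.4,0,0,0],[0.3,0,0,0],[0,0,0,0]]'
python3 -m jog '[[0.1,0,0,0],[0,0,0,0],[0,0,0,0]]'
```

```text
clock: 6.25
eef_pos: [0.4968, 0.1774, 0.106]
tool_rot: [0.505, 0.863, 0.0, -0.0]
contact_force: [-6.1, 1.5, 5.1]
width: 0.191
gripper_force: 20.0
clock: 6.5
eef_pos: [0.4967, 0.1776, 0.1059]
tool_rot: [0.505, 0.863, 0.0, 0.0]
contact_force: [-3.7, -4.3, 5.0]
width: 0.192
gripper_force: 20.0
```

Travel was 32.1 mm, so the keeper is at its stop. I'll release, rise, and check that it stays.

```bash
python3 -m jog '[[0,0,0,0],[0,0,0,0],[0,0,0,0],[0,0,0,0]]' 0.4
python3 -m jog '[[0,0,-1,0],[0,0,-2,0],[0,0,-3,0],[0,0,-3,0],[0,0,-3,0],[-1,0,-2,0],[0,0,0,0],[0,0,0,0]]'
python3 look.py w4; python3 - <<'E'
from h import *
im=cv2.imread("pics/w4.png");cv2.imwrite("pics/w4c.png",cv2.resize(im[100:300,200:460],None,fx=2,fy=2))
E
```

```text
clock: 6.83
eef_pos: [0.4968, 0.1779, 0.1053]
tool_rot: [0.505, 0.863, 0.0, 0.0]
contact_force: [-0.1, -0.1, 0.9]
width: 0.4
gripper_force: 0.0
clock: 7.5
eef_pos: [0.5021, 0.169, 0.2465]
tool_rot: [0.506, 0.863, 0.001, 0.001]
contact_force: [-0.4, 0.0, -0.8]
width: 0.399
gripper_force: 0.0
[0.50208035 0.16899669 0.24649974] [0.50568551 0.86271683 0.00098579 0.00093331] 7.5 [ 0.28  0.08  2.07  0.    0.99 -0.23]
keeper_knob [(array([178., 320.]), array([0.4944, 0.1808, 0.106 ])), (array([267., 320.]), array([0.5441, 0.091 , 0.106 ]))]
gauge_grip [(array([290., 323.]), array([0.558 , 0.0735, 0.117 ]))]
bore_mouth [(array([270., 319.]), array([0.5533, 0.0722, 0.075 ]))]
fixture [(array([247., 320.]), array([0.5564, 0.0713, 0.    ]))]
```

View pics/w4c.png

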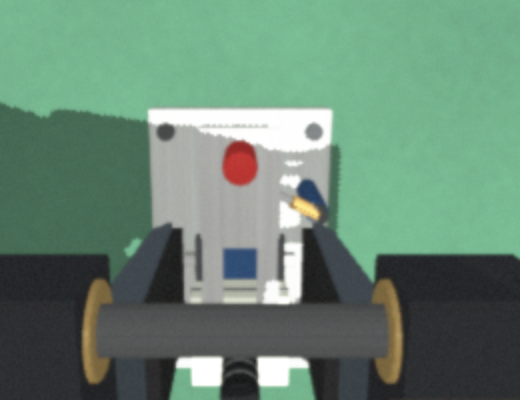

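The keeper stayed out, with the knob at (0.494, 0.181) and the blue pedestal now exposed. Next I'll go over the gauge at (0.5564, 0.0713) and descend.

```bash
python3 -m jog '[[-1.5,0,0,0],[-3,0,0,0],[-3,0,0,0],[-2.4,0,0,0],[-1.2,0,0,0],[0,0,0,0],[0,0,0,0]]' 0.5
python3 -m jog '[[0,0,2,0],[0,0,3,0],[0,0,3,0],[0,0,2.5,0],[0,0,1.8,0],[0,0,1.4,0],[0,0,0,0],[0,0,0,0]]'
python3 -c "
from bench import env
print({k:env.observe()[k] for k in('eef_pos','contact_force')})"
```

```text
clock: 8.33
eef_pos: [0.5554, 0.0723, 0.2443]
tool_rot: [0.506, 0.863, -0.0, -0.001]
contact_force: [-0.1, 0.6, 0.4]
width: 0.495
gripper_force: 0.0
clock: 9.0
eef_pos: [0.5549, 0.0731, 0.1076]
tool_rot: [0.505, 0.863, -0.0, -0.001]
contact_force: [0.2, -0.0, 0.4]
width: 0.5
gripper_force: 0.0
{'eef_pos': array([0.55487959, 0.07314174, 0.10759253]), 'contact_force': array([ 0.18626057, -0.03531487,  0.40189792])}
```

```bash
python3 -m jog '[[-0.2,0,0,0],[0,0,0,0],[0,0,0,0],[0,0,0,0],[0,0,0,0],[0,0,0,0],[0,0,0,0],[0,0,0,0]]' 0.15 15
python3 -m jog '[[0,0,0,0],[0,0,0,0],[0,0,0,0]]'
```

```text
clock: 9.67
eef_pos: [0.5572, 0.0705, 0.1087]
tool_rot: [0.506, 0.863, 0.0, 0.0]
contact_force: [-1.5, 0.3, 8.2]
width: 0.236
gripper_force: 15.0
clock: 9.92
eef_pos: [0.5572, 0.0705, 0.1086]
tool_rot: [0.506, 0.863, 0.0, 0.0]
contact_force: [-1.9, -0.2, 6.4]
width: 0.237
gripper_force: 15.0
```

Grip holds at 21.5 mm with little side force. I'll lift slowly and watch the force.

```bash
python3 -m jog '[[0,0,0,0],[0,0,-0.2,0],[0,0,-0.2,0],[0,0,-0.2,0],[0,0,-0.2,0],[0,0,-0.2,0],[0,0,0,0],[0,0,0,0]]' 0.15 30
```

```text
clock: 10.58
eef_pos: [0.5567, 0.0705, 0.118]
tool_rot: [0.505, 0.863, 0.0, 0.0]
contact_force: [-0.3, 1.1, -2.6]
width: 0.236
gripper_force: 30.0
```

```bash
python3 - <<'E'
from h import *
for i in range(4):
    im=env.grab_frame("scene");s=env.observe();print(s["contact_force"].round(1),s["eef_pos"])
c=env.get_calibration("scene");print([(d["location"],d["confidence"]) for d in env.landmark_of("bore_mouth","scene")])
E
```

```text
[-0.6 -0.1 -2.1] [0.55667485 0.07046295 0.11791434]
[ 0.8  0.1 -2.2] [0.55664976 0.07042995 0.11784127]
[ 0.  -0.1 -1.8] [0.55664656 0.07046677 0.11783071]
[-0.4  0.2 -2. ] [0.55664332 0.07046831 0.11781663]
[([154.7, 422.0], 0.62), ([191.4, 354.7], 0.6)]
```

About -2 N vertically, so the gauge is lifting alone without the housing. Continuing to a lift of about 35 mm.

```bash
python3 -m jog '[[0,0,-0.3,0],[0,0,-0.3,0],[0,0,-0.3,0],[0,0,-0.3,0],[0,0,-0.3,0],[0,0,-0.3,0],[0,0,-0.3,0],[0,0,0,0]]'
python3 -m jog '[[0,0,-0.3,0],[0,0,-0.2,0],[0,0,0,0],[0,0,0,0],[0,0,0,0]]'
python3 - <<'E'
from h import *
ims=[]
for n in("scene","top","wrist"):
    im=cv2.cvtColor(env.grab_frame(n),cv2.COLOR_RGB2BGR);ims.append(im)
    for k in("gauge_grip","bore_mouth","gauge","housing"): print(n,k,[(np.round(d["location"],1),round(d["confidence"],2)) for d in env.landmark_of(k,n)])
print(env.observe()["contact_force"],env.observe()["eef_pos"])
a=cv2.resize(ims[0][150:240,300:400],(600,540),interpolation=cv2.INTER_CUBIC)
cv2.imwrite("pics/s5.png",a)
cv2.imwrite("pics/w5.png",ims[2])
E
```

```text
clock: 11.5
eef_pos: [0.5571, 0.0705, 0.1396]
tool_rot: [0.505, 0.863, 0.0, 0.0]
contact_force: [0.8, 0.0, -2.5]
width: 0.237
gripper_force: 30.0
clock: 11.92
eef_pos: [0.5567, 0.0704, 0.1438]
tool_rot: [0.505, 0.863, -0.0, -0.0]
contact_force: [0.0, -0.6, -1.6]
width: 0.238
gripper_force: 30.0
scene gauge_grip []
scene bore_mouth [(array([190. , 352.5]), 0.74)]
scene gauge [(array([196. , 351.4]), 0.6)]
scene housing [(array([201.6, 349.2]), 0.73)]
top gauge_grip []
top bore_mouth []
top gauge []
top housing []
wrist gauge_grip [(array([246. , 321.3]), 0.63)]
wrist bore_mouth [(array([208.7, 320.6]), 0.73)]
wrist gauge [(array([202. , 318.3]), 0.81)]
wrist housing [(array([191.6, 320.1]), 0.63), (array([207.2, 319.1]), 0.42)]
[ 0.48833715 -0.08322878 -2.15989078] [0.55673901 0.0704573  0.14393565]
```

View pics/s5.png

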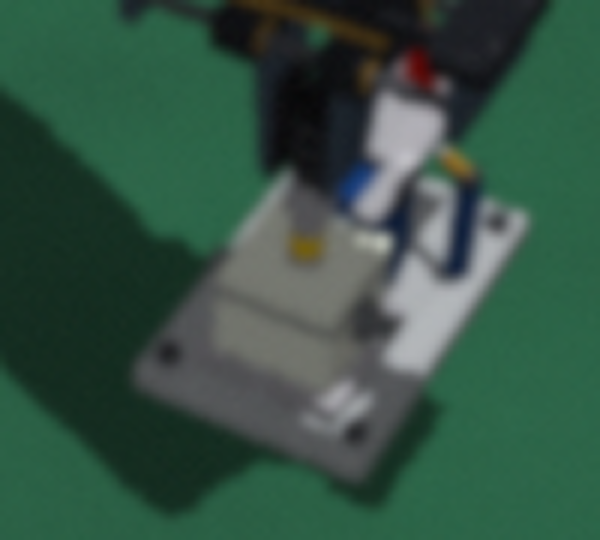

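The scene crop shows the yellow band above the housing, near crop (247,305), with the housing still in its nest and no red. I'll check the bottom edge of the band in the wrist view.

```bash
python3 - <<'E'
from h import *
im=cv2.imread("pics/w5.png");cv2.imwrite("pics/w5c.png",cv2.resize(im[150:290,250:390],(600,600),interpolation=cv2.INTER_CUBIC))
a=cv2.imread("pics/s5.png");h=cv2.cvtColor(a,cv2.COLOR_BGR2HSV)
m=cv2.inRange(h,(15,150,80),(35,255,255));m[:,400:]=0;m[:200]=0
y,x=np.nonzero(m);print("yellow scene rows",150+y.min()/6,150+y.max()/6,"cols",300+x.min()/6,300+x.max()/6)
c=env.get_calibration("scene")
P=np.array(c["intrinsics"])@np.c_[np.array(c["R"]),np.array(c["t"])]
# predicted near-side edges for lift 35 mm: z=.080 (yellow bottom), .092 (top), bore z=.075
o=-np.array(c["R"]).T@np.array(c["t"]);ax=np.array([.5564,.0712]);u=o[:2]-ax;u/=np.linalg.norm(u)
for z in(.075,.080,.092):
    q=P@np.r_[ax+.008*u,z,1];print(z,q[:2]/q[2])
E
```

```text
yellow scene rows 190.0 192.66666666666666 cols 349.1666666666667 352.8333333333333
0.075 [350.06174882 194.3249491 ]
0.08 [350.16472215 193.06889338]
0.092 [350.41434665 190.02400514]
```

View pics/w5c.png

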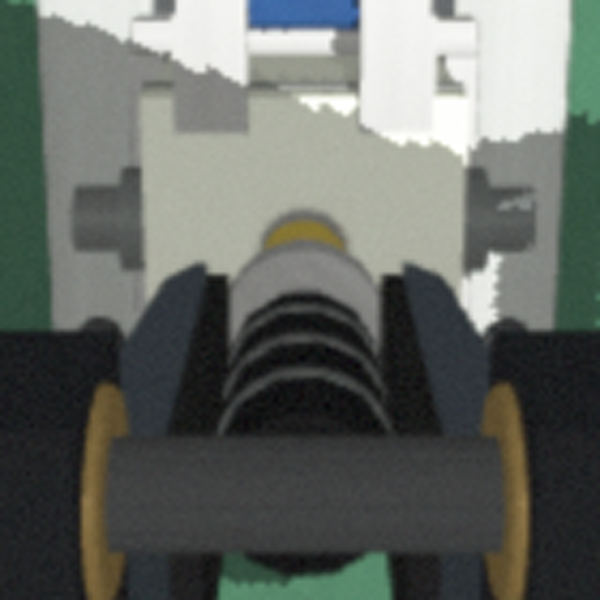

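The wrist view shows a strip of steel below the yellow band at the bore mouth, near crop (218,303), and no red. The band's rows in the scene view match a 35 mm lift, and the housing is still seated. Handing in.

```bash
python3 -m jog '[[0,0,0,0],[0,0,0,0],[0,0,0,0],[0,0,0,0],[0,0,0,0],[0,0,0,0]]'; python3 -c "
from bench import env
print(env.hand_in())"
```

```text
clock: 13.17
eef_pos: [0.5568, 0.0705, 0.144]
tool_rot: [0.505, 0.863, 0.0, 0.0]
contact_force: [0.1, -0.9, -0.9]
width: 0.238
gripper_force: 30.0
the job is handed in; nothing more can be done
None
```

I handed the job in at about 13 s: the keeper is out at its stop, and the gripper holds the gauge still and upright, lifted about 35 mm, with yellow fully out, red hidden and the housing still in its nest; the hand-in gave no verdict.

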